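Throw the phone jig's toggle clamp home with its extension bar

TASK

Clamp the phone in the jig, ready for work on its board: slip the square extension bar fully onto the clamp's short handle rod, swing the handle over with it, past the dead point, and press it firmly home against its stop screw without forcing it. Then draw the bar off and lay it gently back on the silicone mat. Work the handle with the bar only, and leave the phone and the other things alone.

Things in the scene. Friction and masses are not known exactly. Their poses are not given: they have to be found in the camera images.
- jig: Aluminium plate screwed to the slab, 10 mm thick, with a push-pull toggle clamp lying on its side and a phone nest. Origin: on the handle's upright pivot axis, at slab level; z up. +y is the plunger's way, from pivot to phone (fence inner face at y 192, plate y -62 to 215 mm). Bushing top 40, fence 36, stop bracket 48 mm high at x 46, y -40. At the dead point the handle points along -x.
- handle: Steel handle, swings level on the jig's pivot. Origin on the pivot axis 42 mm over the slab; its rod lies along its own -x. Starts 45 to 59 deg on the jig's -y side, closes clockwise from above; dead point at 0. Stiffens to about 1 N m 22 deg before it, then eases. Meets its stop screw 5 to 17 deg past (not measured). Seat it with a 14 to 19 N push at the bar's middle; over 21 N bends it.
- handle_collar (a point): Outer face of the 20 x 20 x 4 mm square collar on the handle rod, on the rod's axis, 32 mm from the pivot axis and 42 mm over the slab. The bar's mouth butts against it when the bar is fully on.
- handle_end (a point): Tip of the handle's round steel rod (12 mm across, half-round end), 84 mm from the pivot axis, 42 mm over the slab; 52 mm of free rod lie between collar and tip.
- bar: Removable extension bar: square steel tube, 170 mm long, 20 x 20 mm outside, 15 x 15 mm inside (1.5 mm play each side on the rod), about 0.2 kg. Origin at its middle, on its axis. Its +x end is open (the mouth); its -x end is plugged with black plastic. Lies flat on the mat, axis 13 mm over the slab.
- bar_mouth (a point): Centre of the bar's open end, on its axis, 85 mm from its middle.
- mat: Grey silicone mat, 240 (x) x 180 (y) x 3 mm, fixed on the slab; origin at the centre of its underside. The bar starts on its +y half, the pry bar lies along its -y half (near y -55 mm).
- pad: Rubber-faced pad, 26 x 8 x 14 mm, on the clamp's spring plunger at phone height. It moves along the jig's +y and presses the phone's long edge against the fence with 65 to 95 N when locked. Origin on the plunger axis, 56 mm behind the pad's middle.
- phone: Opened phone, 150 x 74 x 8 mm, lying on rubber strips in the jig, top 28 mm over the slab, long edge toward the clamp. Origin at the centre of its underside, about 153 mm along +y from the jig's origin.
- pry_bar: Red steel pry bar, 195 mm long, 12 to 14 mm wide, 6 mm thick, lying along the mat; leave alone. Origin at its middle, underside.
- cup: Clear plastic parts cup, 60 mm across, 45 mm tall, left of the jig's front; leave alone. Origin at the centre of its underside.
- motor: Tiny gold vibration motor, 11 mm across, 17 mm long, lying on the slab on the left; leave alone. Origin: underside.
- port: Charging port assembly with a silver shell, 36 x 16 x 6 mm, lying on the slab on the left; leave alone. Origin: underside.
- microscope: Digital microscope on a column with chrome focus knobs, 290 mm tall, base 170 x 140 mm, fixed, at the left; keep clear of it. Origin at the centre of the base's underside.
Mind the look-alikes: they are no part of the job. Several things look just like the bar: the one meant starts farthest from the robot's base. What is meant by the phone is not red, and is the smaller of those in its own colour.

How it is judged:
By the outcome, as a careful person would: the job done as asked, in the order asked, and still so for the second after the job is handed in, with the robot touching nothing.
It also fails if it takes over 72 s, if anything falls off the work surface, if the arm or the gripper's body presses on something with over 40 N, if the wrist force passes 120 N, or if a joint passes its speed limit or range.

ROBOT

A 7-joint arm with a two-finger parallel gripper is mounted at the origin on the work surface. World frame = base frame: x ahead of the robot, y to its left, z up, the work surface at z = 0. Lengths are in m, angles in rad, forces in N, time in s.
With the tool pointing down it reaches from about 0.425 to 0.975 m from the base axis. Payload 16.7 kg.
Tool frame: the origin (TCP) lies at the centre of the arm's flange, where the gripper is bolted on; the fingertips stand 173 mm ahead of it and the grasp point (between the pads) lies arm.grip_point_offset ahead of it (arm.grip_point_offset is the distance from the TCP to the grasp point, in m); z points along the fingers, y is the line along which they close (so a half turn about z gives the same grasp; the last joint's range is limited). The gripper opens to 85 mm and grips with 20 to 120 N. Pads are 22 mm wide; open, the fingers measure 114 mm over their backs; the gripper's body (76 mm by 85 mm) begins 54 mm behind the grasp point. The pads swing forward as they close: fully open they stand 13 mm farther back than shut.
Start: joints at [-1.498, 0.426, 0.074, 1.606, -0.034, 1.111, -0.067], TCP at [0.149, 0.658, 0.405] pointing down, gripper open.
Joint ranges: [-2.85, 2.85], [-0.5, 2.14], [-1.23, 1.37], [0.21, 2.46], [-1.02, 4.16], [0.16, 2.05], [-2.73, 2.73]. Speed limits (rad/s): [1.89, 1.89, 2.39, 2.39, 3.01, 3.01, 3.01].

INTERFACE

Orientations are given as [roll, pitch, yaw] about the fixed x, y, z axes, in that order (R = Rz(yaw) Ry(pitch) Rx(roll)).
In Python, from cell import telemetry, cams, order, arm gives the robot as it stands.
- The arm moves only by the tool send_rows, never from a script. Its argument "increments" is a list that holds one entry, the list of rows, each a list of 7 numbers: the opening, from 0 (shut) to 1 (fully open), then the shift along the tool's x, y, z in m, then the turn, a rotation vector about the tool's x, y, z in degrees. In form: [[[jaw, dx, dy, dz, wx, wy, wz], ...]]. A call has 1 to 12 rows; each row is the pose to reach, as a shift and turn from the pose commanded when the call began, along the tool's axes at that moment; what a row does not reach only later rows make up. A row lasts 1/10 s, in which the tool goes at most 50 mm and 8.59 degrees, less where a joint would pass 70% of its speed; a pose out of reach is approached as far as the arm can. A call with a gripper value outside its range is refused whole. The fingers move at their own pace and stop on an object; "newtons" is the grip in N (left out, the last holds). Time passes only in rows, so rows that repeat a pose let the fingers close. It gives the time, the measured TCP pose, the force, the opening and the grip force at its end, in the units of the state.
- telemetry.observe(): the state, without advancing time (a new reading comes with each control period).
- cams.read_camera(name): name is "scene" or "top" or "wrist"; returns (picture, depth): 384x512x3 uint8, blue, green, red; 384x512 float32, m along the optical axis (not along the pixel's ray), 0 where there is no reading.
- cams.calibration(name): a dict with "mtx" (3x3 intrinsics, pixels), "view" (4x4, takes a point from world to camera coordinates); the wrist camera has in their place "mount" (4x4, takes a point from camera to tool coordinates, whose origin is the TCP and whose axes are the flange's). Camera axes: x right, y down, z forward; pixel columns grow to the right and rows downward; lengths in m; the calibration is good to about 2 mm. A picture is of the moment at which its call begins: read the wrist's pose just before it. calibration takes no time and is no camera call.
- order.job_done(): hands the job in; it is judged then, once.
The state is a dict: "clock": time; "joints": joint angles; "qd": joint speeds; "effort": joint torques, N m; "ee_pos": TCP position; "eef_rot": TCP orientation; "ft_force": force on the tool from outside, world axes, zero at the start; "moment": the same for the moment, N m; "width": finger opening in m; "gripper_force": force on a finger pad.
Only numpy, scipy, OpenCV 4.12 (cv2) and the standard library are available. Lean on these libraries where they do the work, as an engineer would, in place of code of your own. Each camera call takes 0.05 s, during which the arm holds its last target. There are 200 camera calls.

## Working session

There is one attempt and no reset: what is moved stays moved. The work goes in short steps, Python scripts to look and compute and a tool call to move; the robot and the scene stay as the last step left them, time stands still between calls to the robot, and variables do not carry over. Pictures are saved under pics/ and viewed, at most 13 in all, crops included, and the job is handed in when it is done.

Besides the shell and the picture viewer there is one more tool, called in YAML: its name, and indented under it one key for each argument. send_rows: Moves the arm, as the interface text tells. Its arguments: {"type":"object","properties":{"increments":{"type":"array","items":{"type":"array","items":{"type":"array","items":{"type":"number"}}}},"newtons":{"type":"number"}},"required":["increments"]}

```bash
mkdir -p pics; ls; cat > h.py <<'E'
import numpy as np, cv2
from scipy.spatial.transform import Rotation as R
from cell import telemetry, cams, order, arm
def T():
    s=telemetry.observe(); M=np.eye(4); M[:3,:3]=R.from_euler('xyz',s['eef_rot']).as_matrix(); M[:3,3]=s['ee_pos']; return M
def grab(n):
    M=T(); im,d=cams.read_camera(n); c=cams.calibration(n)
    W=np.linalg.inv(c['view']) if 'view' in c else M@np.array(c['mount'])
    np.savez(f'{n}.npz',im=im,d=d,K=np.array(c['mtx']),W=W); return im,d
def px(n,u,v,z=None):
    f=np.load(f'{n}.npz'); K,W,d=f['K'],f['W'],f['d']
    r=np.linalg.inv(K)@[u,v,1.]
    if z is None: p=r*d[int(round(v)),int(round(u))]; return (W@[*p,1])[:3]
    D=W[:3,:3]@r; return W[:3,3]+D*(z-W[2,3])/D[2]
E
python3 - <<'E'
from h import *
s=telemetry.observe(); print({k:np.round(v,3) for k,v in s.items()}, arm.grip_point_offset)
for n in('top','scene'):
    im,d=grab(n); cv2.imwrite(f'pics/{n}1.png',cv2.resize(im,(800,600),interpolation=cv2.INTER_CUBIC)); f=np.load(n+'.npz'); print(f['K'],f['W'].round(3))
E
```

```text
pics
{'clock': np.float64(0.0), 'joints': array([-1.498,  0.427,  0.074,  1.607, -0.034,  1.111, -0.067]), 'qd': array([ 0.002,  0.001, -0.001, -0.001, -0.   , -0.003, -0.   ]), 'effort': array([-0.0000e+00, -9.4984e+01,  3.7600e+00, -4.6351e+01,  1.9000e-02,
        1.0000e-02,  0.0000e+00]), 'ee_pos': array([0.148, 0.658, 0.404]), 'eef_rot': array([-3.14,  0.  ,  2.92]), 'ft_force': array([-0.787, -0.307, -0.192]), 'moment': array([ 0.03 , -0.016, -0.046]), 'gripper_force': np.float64(0.0), 'width': np.float64(0.085)} 0.1547
[[396.65689415   0.         255.45699906]
 [  0.         396.65689415 187.42708192]
 [  0.           0.           1.        ]] [[ 0.02  -0.997  0.077  0.422]
 [-1.    -0.019  0.01   0.009]
 [-0.008 -0.077 -0.997  1.112]
 [ 0.     0.     0.     1.   ]]
[[361.61022644   0.         256.78418463]
 [  0.         361.61022644 190.69202821]
 [  0.           0.           1.        ]] [[-0.401  0.696 -0.595  1.086]
 [ 0.916  0.305 -0.261  0.253]
 [ 0.    -0.65  -0.76   0.808]
 [ 0.     0.     0.     1.   ]]
```

View pics/top1.png

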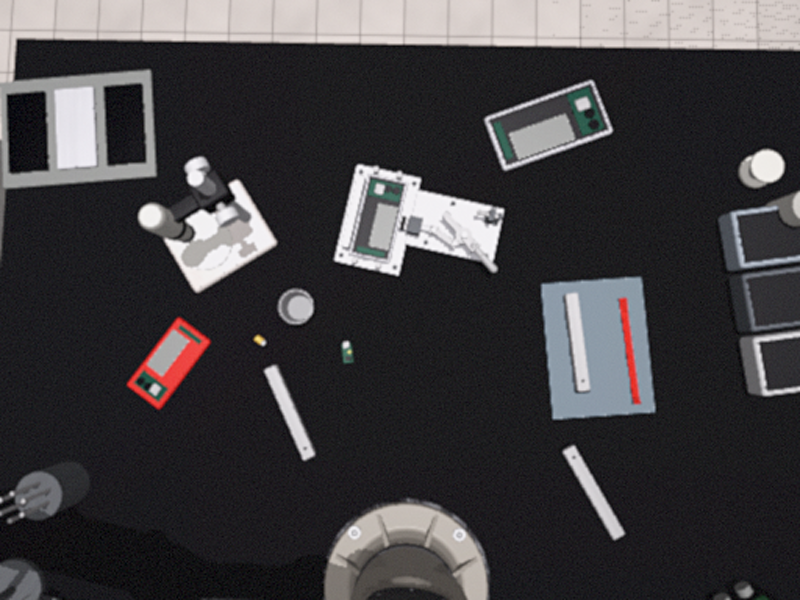

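View pics/scene1.png

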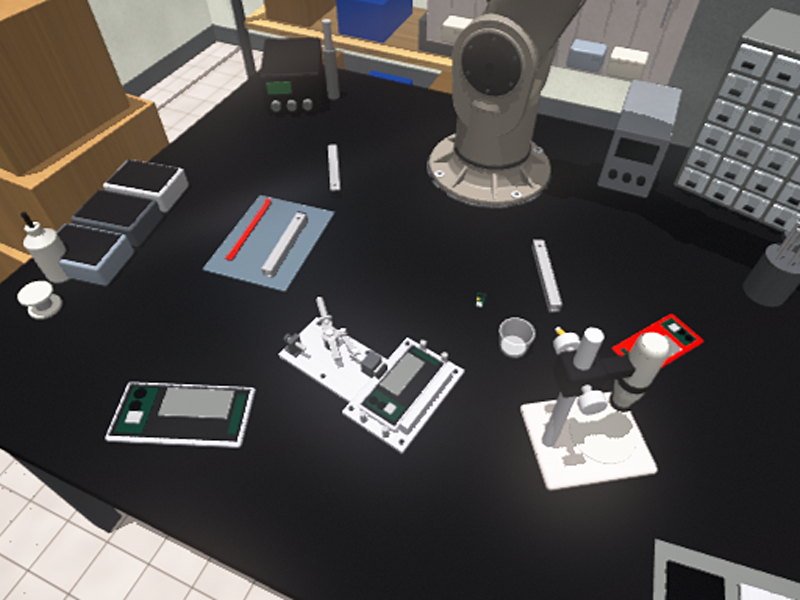

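The bar on the mat is at about (578,342) in the top view, the jig is at (425,220), and the handle tip is at about (492,268). The near phone in the nest is at (378,220). I'll enlarge these.

```bash
python3 - <<'E'
from h import *
t=np.load('top.npz')['im']; s=np.load('scene.npz')['im']
def c(im,x,y,w): return cv2.resize(im[y:y+w*3//4,x:x+w],(400,300),interpolation=cv2.INTER_CUBIC)
cv2.imwrite('pics/c1.png',np.vstack([np.hstack([c(t,240,105,100),c(t,325,180,100)]),np.hstack([c(s,170,180,100),c(s,140,120,80)])]))
f=lambda u,v:(u/1.5625,v/1.5625)
for nm,u,v,z in[('barfar',572,294,.023),('barnear',583,391,.023),('hend',492,268,.048),('matc',598,348,.003),('barL',288,412,.02),('barR',593,493,.02)]:
    print(nm,px('top',*f(u,v),z).round(4),px('top',*f(u,v)).round(4))
E
```

```text
barfar [ 0.5093 -0.2841  0.023 ] [ 0.5094 -0.2845  0.0216]
barnear [ 0.3406 -0.3029  0.023 ] [ 0.3407 -0.3025  0.0243]
hend [ 0.5497 -0.1398  0.048 ] [ 0.5497 -0.1399  0.0474]
matc [ 0.4155 -0.3355  0.003 ] [ 0.4155 -0.3352  0.0037]
barL [0.2937 0.2096 0.02  ] [0.2938 0.2095 0.0203]
barR [ 0.1669 -0.3203  0.02  ] [ 0.1661 -0.3213  0.0167]
```

View pics/c1.png

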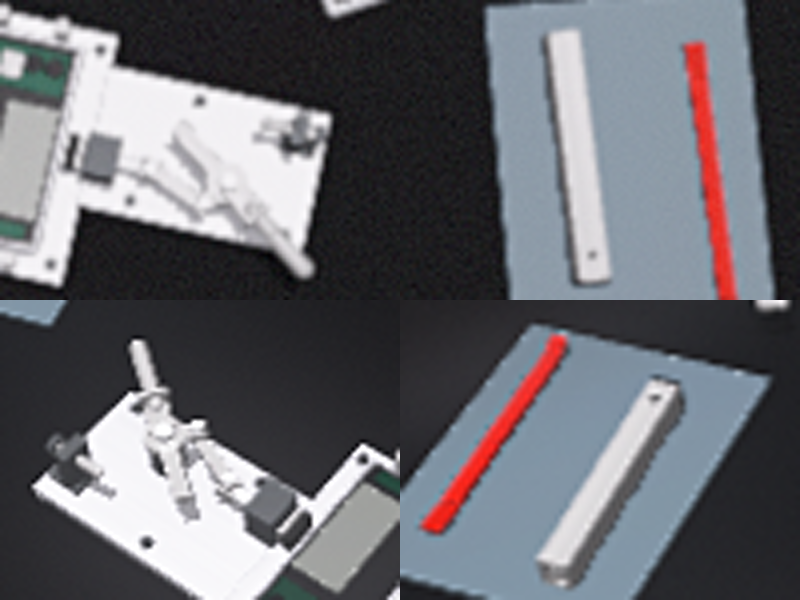

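The pinhole is on the bar's near end, and the scene view suggests the mouth is at the far (+x) end. I'll check with the wrist camera after moving over the work.

send_rows:
  increments:
    - [[1,-0.29,-0.33,0,0,0,0],[1,-0.29,-0.33,0,0,0,0],[1,-0.29,-0.33,0,0,0,0],[1,-0.29,-0.33,0,0,0,0],[1,-0.29,-0.33,0,0,0,0],[1,-0.29,-0.33,0,0,0,0],[1,-0.29,-0.33,0,0,0,0],[1,-0.29,-0.33,0,0,0,0],[1,-0.29,-0.33,0,0,0,0],[1,-0.4,-0.71,0,0,0,0],[1,-0.4,-0.71,0,0,0,0],[1,-0.4,-0.71,0,0,0,0]]

```text
clock: 1.3
ee_pos: [0.3674, 0.121, 0.4045]
eef_rot: [-3.142, -0.0, 2.92]
ft_force: [1.0, -0.8, 0.3]
width: 0.0851
gripper_force: 0.0
```

```bash
cat >> h.py <<'E'
def go(p,yaw,base=None):
    "shift and turn in the tool axes to TCP p, tool pointing down, yaw deg"
    M=T() if base is None else base; Rt=R.from_euler('xyz',[np.pi,0,np.radians(yaw)]).as_matrix()
    print('rows:',(M[:3,:3].T@(np.array(p)-M[:3,3])).round(4),np.degrees(R.from_matrix(M[:3,:3].T@Rt).as_rotvec()).round(2))
def st():
    s=telemetry.observe(); print(round(float(s['clock']),2),'p',np.round(s['ee_pos'],4),'rpy',np.degrees(s['eef_rot']).round(2),'F',np.round(s['ft_force'],1),'M',np.round(s['moment'],2),'w',round(float(s['width']),4),'g',round(float(s['gripper_force']),1),'j',np.round(s['joints'],2))
E
python3 -c "
from h import *
st(); go([.46,-.2,.42],180); print(np.array(cams.calibration('wrist')['mount']).round(3),cams.calibration('wrist')['mtx'])"
```

```text
1.3 p [0.3674 0.121  0.4045] rpy [-1.8000e+02 -2.0000e-02  1.6729e+02] F [ 1.  -0.8  0.3] M [-0.01 -0.09  0.02] w 0.0851 g 0.0 j [-0.92 -0.1   0.42  2.22  0.05  1.01  0.82]
rows: [-0.1609 -0.2927 -0.0155] [  0.    -0.02 -12.71]
[[ 0.001 -0.958 -0.287  0.073]
 [ 1.     0.001  0.    -0.001]
 [ 0.    -0.287  0.958  0.03 ]
 [ 0.     0.     0.     1.   ]] [[282.05800834   0.         255.40005968]
 [  0.         282.05800834 193.49107952]
 [  0.           0.           1.        ]]
```

send_rows:
  increments:
    - [[1,-0.16,-0.29,0.045,0,0,-12.7],[1,-0.16,-0.29,0.045,0,0,-12.7],[1,-0.16,-0.29,0.045,0,0,-12.7],[1,-0.16,-0.29,0.045,0,0,-12.7],[1,-0.16,-0.29,0.045,0,0,-12.7],[1,-0.16,-0.29,0.045,0,0,-12.7],[1,-0.16,-0.29,0.045,0,0,-12.7],[1,-0.16,-0.29,0.045,0,0,-12.7],[1,-0.16,-0.29,0.045,0,0,-12.7],[1,-0.16,-0.29,0.045,0,0,-12.7],[1,-0.16,-0.29,0.045,0,0,-12.7]]

```text
clock: 2.4
ee_pos: [0.4601, -0.1938, 0.3599]
eef_rot: [3.141, 0.0, -3.14]
ft_force: [-0.2, 0.5, 0.4]
width: 0.0856
gripper_force: 0.0
```

```bash
python3 -c "
from h import *
st(); im,d=grab('wrist'); cv2.imwrite('pics/w1.png',cv2.resize(im,(800,600),interpolation=cv2.INTER_CUBIC))"
```

```text
2.4 p [ 0.4601 -0.1938  0.3599] rpy [ 1.7995e+02  2.0000e-02 -1.7989e+02] F [-0.2  0.5  0.4] M [ 0.01 -0.   -0.02] w 0.0856 g 0.0 j [-0.45  0.25  0.85  2.08 -0.24  0.91  2.1 ]
```

View pics/w1.png

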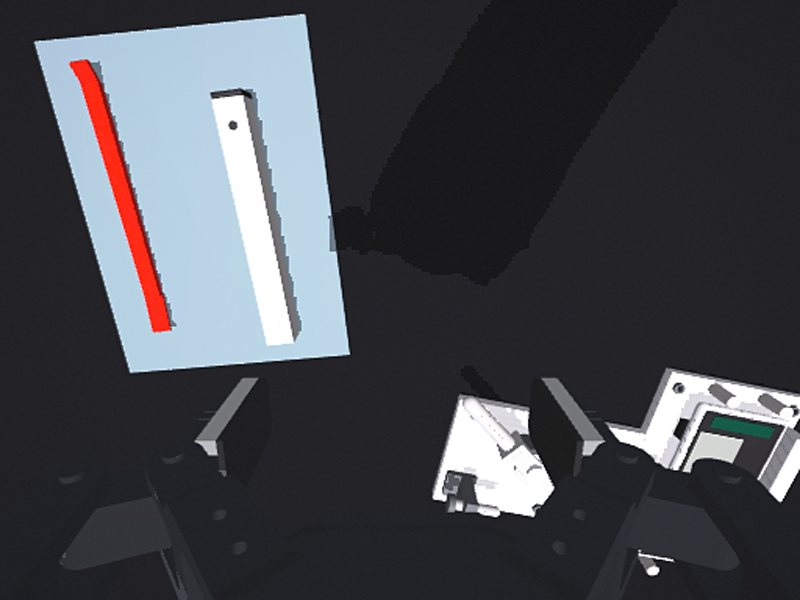

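The plug is at the near end, (232,93), so the mouth is at the far end, about (280,340). I'll flip the tool half a turn to keep joint 7 in range, and view the jig on the way.

send_rows:
  increments:
    - [[1,-0.03,0.04,0,0,0,90],[1,-0.03,0.04,0,0,0,90],[1,-0.03,0.04,0,0,0,90],[1,-0.03,0.04,0,0,0,90],[1,-0.03,0.04,0,0,0,90],[1,-0.03,0.04,0,0,0,90],[1,-0.03,0.04,0,0,0,90],[1,-0.03,0.04,0,0,0,90],[1,-0.03,0.04,0,0,0,90],[1,-0.03,0.04,0,0,0,90],[1,-0.03,0.04,0,0,0,90]]

```text
clock: 3.55
ee_pos: [0.4902, -0.1538, 0.3598]
eef_rot: [3.141, -0.001, 1.567]
ft_force: [-0.8, 0.0, -0.8]
width: 0.0851
gripper_force: 0.0
```

send_rows:
  increments:
    - [[1,0,-0.03,0,0,0,85],[1,0,-0.03,0,0,0,85],[1,0,-0.03,0,0,0,85],[1,0,-0.03,0,0,0,85],[1,0,-0.03,0,0,0,85],[1,0,-0.03,0,0,0,85],[1,0,-0.03,0,0,0,85],[1,0,-0.03,0,0,0,85],[1,0,-0.03,0,0,0,85],[1,0,-0.03,0,0,0,85],[1,0,-0.03,0,0,0,85]]

```text
clock: 4.65
ee_pos: [0.4601, -0.1542, 0.3598]
eef_rot: [-3.14, -0.0, 0.086]
ft_force: [-0.0, -0.0, 0.1]
width: 0.0849
gripper_force: 0.0
```

```bash
cat >> h.py <<'E'
def cloud(n):
    f=np.load(f'{n}.npz'); d=f['d']; v,u=np.indices(d.shape)
    P=np.stack([u,v,np.ones_like(u)],-1)@np.linalg.inv(f['K']).T*d[...,None]
    P=P@f['W'][:3,:3].T+f['W'][:3,3]; P[d==0]=np.nan; return P,f['im']
def rect(P,m):
    q=P[m][:,:2].astype(np.float32)*1000; (c,s,a)=cv2.minAreaRect(q); return np.round(c,1),np.round(s,1),round(a,2),len(q)
E
python3 - <<'E'
from h import *
st()
for n in('wrist','top'):
    P,im=cloud(n); x,y,z=P[...,0],P[...,1],P[...,2]
    m=(z>.016)&(z<.03)&(x>.3)&(x<.55)&(y<-.25)&(y>-.32)&(im.min(2)>150)
    print(n,rect(P,m),np.median(z[m]))
    q=P[m][:,:2]; c=q.mean(0); print(c.round(4),np.degrees(np.arctan(np.linalg.svd(q-c,full_matrices=False)[2][0]@[0,1]/ (np.linalg.svd(q-c,full_matrices=False)[2][0]@[1,0]))))
im,d=grab('wrist'); cv2.imwrite('pics/w2.png',cv2.resize(im,(800,600),interpolation=cv2.INTER_CUBIC))
E
```

```text
4.65 p [ 0.4601 -0.1542  0.3598] rpy [-1.7993e+02 -2.0000e-02  4.9400e+00] F [-0.  -0.   0.1] M [-0.03  0.06 -0.06] w 0.0849 g 0.0 j [-0.86  0.48  1.36  2.11 -0.57  1.   -0.67]
wrist (array([ 427. , -293.6]), array([170.6,  20.7]), 7.26, 2995) 0.0238489676413986
[ 0.4206 -0.2944] 7.21243408451297
top (array([ 426.8, -293.1]), array([169. ,  21.4]), 7.49, 472) 0.021938003937324257
[ 0.4268 -0.2929] 7.373640795480737
```

View pics/w2.png

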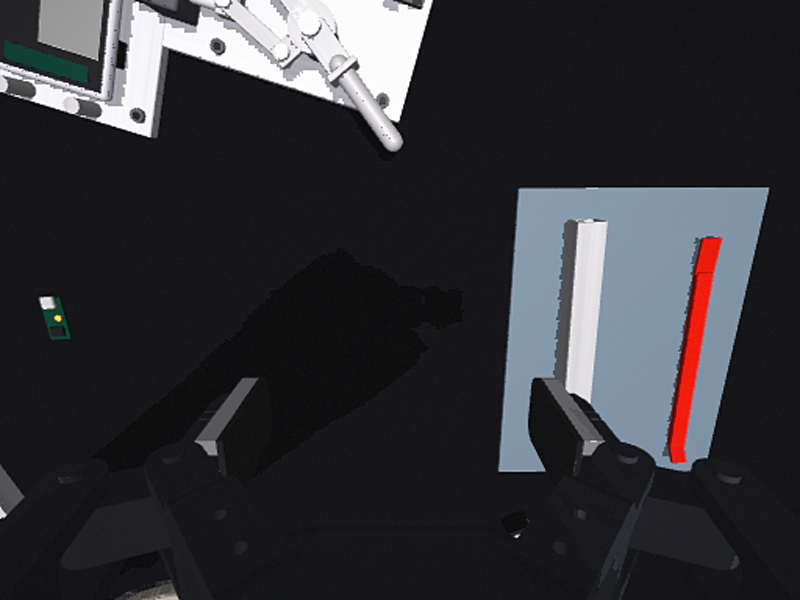

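```bash
python3 - <<'E'
from h import *
P,im=cloud('wrist'); x,y,z=P[...,0],P[...,1],P[...,2]
f=lambda u,v,z=None: px('wrist',u/1.5625,v/1.5625,z).round(4)
print('pivot',f(308,22),'collar',f(345,68),'tip',f(397,146,.042),f(392,140))
# rod blob: high points outboard of collar
v,u=np.indices(z.shape); u=u*1.5625; v=v*1.5625
m=(z>.036)&(z<.055)&(u>325)&(u<410)&(v>80)&(v<155)
q=P[m]; print(len(q), np.percentile(q[:,2],[50,95]).round(4))
m2=m&(z>.0435); q=P[m2][:,:2]; c=q.mean(0); d=np.linalg.svd(q-c,full_matrices=False)[2][0]; print('rod',c.round(4),d.round(4),np.degrees(np.arctan2(d[1],d[0])), 'ext',((q-c)@d).min(),((q-c)@d).max())
q=P[m][:,:2]; print('ext all',((q-c)@d).min(),((q-c)@d).max(), 'side',((q-c)@[-d[1],d[0]]).min(),((q-c)@[-d[1],d[0]]).max())
# plate edge yaw
mp=(z>.007)&(z<.013)&(y<.2)&(x>.45)&(im.min(2)>120)
print('plate',rect(P,mp))
go([.4369,-.292,.26],7.4); go([.4369,-.292,.18],7.4)
E
```

```text
pivot [ 0.6082 -0.0905  0.0477] collar [ 0.5859 -0.113   0.0525] tip [ 0.5474 -0.1459  0.042 ] [ 0.5502 -0.1427  0.0483]
696 [0.0479 0.0496]
rod [ 0.5639 -0.13  ] [-0.715  -0.6992] -135.63976263522144 ext -0.02818530149071555 0.024720458776350325
ext all -0.028360904646508645 0.024720458776350325 side -0.008296643732002444 0.006856145597785081
plate (array([ 583.5, -120.3]), array([472.9, 113.6]), 84.42, 8374)
rows: [-0.0357  0.1351  0.0996] [-0.06 -0.02 -2.16]
rows: [-0.0358  0.1352  0.1796] [-0.06 -0.02 -2.16]
```

send_rows:
  increments:
    - [[0.6,-0.036,0.135,0.1,0,0,-2.2],[0.6,-0.036,0.135,0.1,0,0,-2.2],[0.6,-0.036,0.135,0.1,0,0,-2.2],[0.6,-0.036,0.135,0.1,0,0,-2.2],[0.6,-0.036,0.135,0.1,0,0,-2.2],[0.6,-0.036,0.135,0.1,0,0,-2.2],[0.6,-0.036,0.135,0.1,0,0,-2.2]]

```text
clock: 5.4
ee_pos: [0.4364, -0.292, 0.2601]
eef_rot: [-3.141, -0.0, 0.128]
ft_force: [-0.3, 0.2, -0.6]
width: 0.0517
gripper_force: 0.0
```

```bash
python3 - <<'E'
from h import *
st(); go([.4369,-.292,.18],7.4)
E
```

```text
5.4 p [ 0.4364 -0.292   0.2601] rpy [-1.7998e+02 -2.0000e-02  7.3500e+00] F [-0.3  0.2 -0.6] M [ 0.01 -0.02  0.05] w 0.0517 g 0.0 j [-0.31  0.6   1.02  2.1  -0.71  0.83 -0.29]
rows: [0.0005 0.0001 0.0801] [-0.02 -0.02 -0.05]
```

send_rows:
  increments:
    - [[0.6,0,0,0.04,0,0,0],[0.6,0,0,0.06,0,0,0],[0.6,0,0,0.075,0,0,0],[0.6,0,0,0.08,0,0,0],[0,0,0,0.08,0,0,0],[0,0,0,0.08,0,0,0],[0,0,0,0.08,0,0,0],[0,0,0,0.08,0,0,0],[0,0,0,0.08,0,0,0],[0,0,0,0.08,0,0,0]]
  newtons: 80

```text
clock: 6.4
ee_pos: [0.4365, -0.2925, 0.181]
eef_rot: [-3.141, -0.002, 0.126]
ft_force: [-0.7, 3.7, 10.1]
width: 0.018
gripper_force: 78.7
```

```bash
python3 - <<'E'
from h import *
st()
E
```

```text
6.4 p [ 0.4365 -0.2925  0.181 ] rpy [-1.7999e+02 -1.0000e-01  7.2400e+00] F [-0.7  3.7 10.1] M [ 0.86  0.26 -0.06] w 0.018 g 78.7 j [-0.18  0.7   0.86  2.13 -0.86  0.7  -0.18]
```

send_rows:
  increments:
    - [[0,0,0,-0.02,0,0,0],[0,0,0,-0.05,0,0,0],[0,0,0,-0.08,0,0,0],[0,0,0,-0.08,0,0,0]]

```text
clock: 6.8
ee_pos: [0.4367, -0.2933, 0.2632]
eef_rot: [3.139, -0.004, 0.126]
ft_force: [1.2, -0.3, -2.3]
width: 0.018
gripper_force: 79.5
```

```bash
python3 - <<'E'
from h import *
st(); go([.476,-.216,.255],44.4)
E
```

```text
6.8 p [ 0.4367 -0.2933  0.2632] rpy [179.88  -0.25   7.21] F [ 1.2 -0.3 -2.3] M [ 0.01 -0.02 -0.02] w 0.018 g 79.5 j [-0.31  0.6   1.03  2.1  -0.71  0.83 -0.29]
rows: [ 0.0487 -0.0718  0.0082] [  0.2   -0.2  -37.19]
```

Weight −2 N, so the bar is held. Next is staging in front of the rod.

send_rows:
  increments:
    - [[0,0.049,-0.072,0.008,0,0,-37.2],[0,0.049,-0.072,0.008,0,0,-37.2],[0,0.049,-0.072,0.008,0,0,-37.2],[0,0.049,-0.072,0.008,0,0,-37.2],[0,0.049,-0.072,0.008,0,0,-37.2],[0,0.049,-0.072,0.008,0,0,-37.2],[0,0.049,-0.072,0.008,0,0,-37.2],[0,0.049,-0.072,0.008,0,0,-37.2]]

```text
clock: 7.6
ee_pos: [0.4755, -0.2152, 0.2517]
eef_rot: [3.142, 0.0, 0.773]
ft_force: [0.8, 1.1, -3.2]
width: 0.0178
gripper_force: 79.4
```

```bash
python3 - <<'E'
from h import *
st(); im,d=grab('wrist'); grab('top'); cv2.imwrite('pics/w3.png',cv2.resize(im,(800,600),interpolation=cv2.INTER_CUBIC))
E
```

```text
7.6 p [ 0.4755 -0.2152  0.2517] rpy [1.80e+02 1.00e-02 4.43e+01] F [ 0.8  1.1 -3.2] M [ 0.06 -0.01 -0.05] w 0.0178 g 79.4 j [-0.37  0.53  0.86  2.11 -0.59  0.76  0.07]
```

View pics/w3.png

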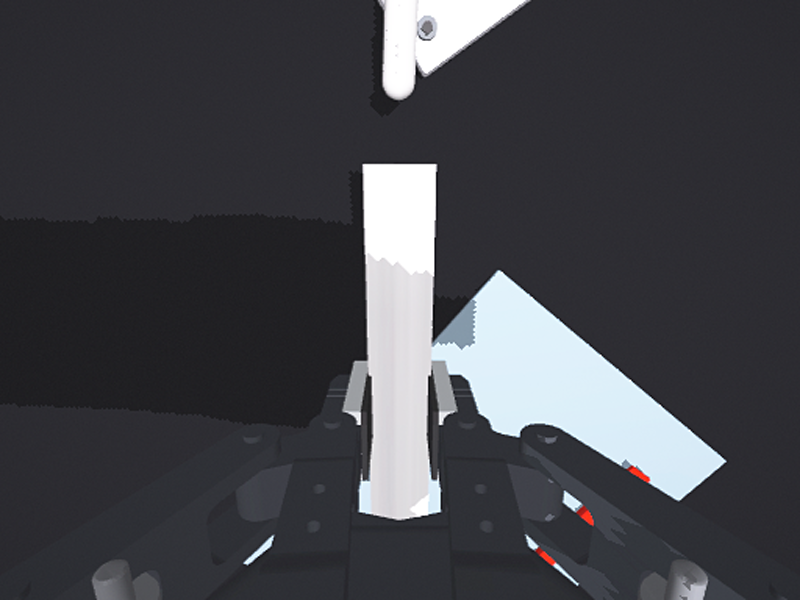

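The bar mouth is at (400,164) and the rod tip at (398,99), nearly in line. I'll compute the exact offsets in tool axes.

```bash
cat >> h.py <<'E'
def align():
    P,im=cloud('wrist'); M=np.load('wrist.npz')
    c=np.array(cams.calibration('wrist')['mount']); G=M['W']@np.linalg.inv(c)   # tool->world
    Q=(P-G[:3,3])@G[:3,:3]; z=P[...,2]
    v,u=np.indices(z.shape); u=u*1.5625; v=v*1.5625
    for nm,m in (('bar',(u>340)&(u<460)&(v<350)&(Q[...,2]<.175)&(abs(Q[...,1])<.02)),('rod',(z>.036)&(z<.055)&(u>360)&(u<440)&(v<140)&(im.min(2)>100)&(abs(Q[...,1])<.02)&(Q[...,2]>.19-(.2517-G[2,3])))):
        q=Q[m]; xs=q[:,0]; b=np.linspace(xs.min()+.001,xs.max()-.004 if nm=='bar' else xs.max(),8)
        mids=[( (a+e)/2, (q[(xs>=a)&(xs<e),1].min()+q[(xs>=a)&(xs<e),1].max())/2) for a,e in zip(b[:-1],b[1:]) if ((xs>=a)&(xs<e)).sum()>5]
        k=np.polyfit(*np.array(mids).T,1); w=np.ptp(q[(xs>b[3])&(xs<b[4]),1])
        print(nm,'n',len(q),'x',xs.min().round(4),xs.max().round(4),'width',w.round(4),'slope deg',np.degrees(k[0]).round(2),'y at .1',np.polyval(k,.1).round(4),'topz world',np.percentile(z[m],[5,50,95]).round(4),'tool z',np.median(q[:,2]).round(4))
        t=np.polyfit(xs,z[m],1); print('  ztilt deg',np.degrees(t[0]).round(2))
E
python3 -c "
from h import *
align()"
```

```text
bar n 5201 x 0.0192 0.0744 width 0.02 slope deg -0.0 y at .1 0.0009 topz world [0.0935 0.0945 0.0955] tool z 0.1571
  ztilt deg -0.03
rod n 1305 x 0.098 0.1293 width 0.0119 slope deg 2.22 y at .1 0.0004 topz world [0.0445 0.0478 0.0496] tool z 0.2039
  ztilt deg 1.2
```

send_rows:
  increments:
    - [[0,0,-0.004,0.015,0,0,2],[0,0,-0.004,0.03,0,0,2],[0,0,-0.004,0.0425,0,0,2],[0,0,-0.004,0.0425,0,0,2],[0,0,-0.004,0.0425,0,0,2]]

```text
clock: 8.2
ee_pos: [0.4727, -0.2126, 0.2093]
eef_rot: [-3.142, 0.001, 0.739]
ft_force: [-0.2, 0.4, -2.2]
width: 0.0183
gripper_force: 79.3
```

```bash
python3 - <<'E'
from h import *
st(); im,d=grab('wrist'); cv2.imwrite('pics/w4.png',cv2.resize(im[:150,150:350],(800,600),interpolation=cv2.INTER_CUBIC)); align()
E
```

```text
8.2 p [ 0.4727 -0.2126  0.2093] rpy [-1.7999e+02  3.0000e-02  4.2360e+01] F [-0.2  0.4 -2.2] M [ 0.07 -0.07  0.05] w 0.0183 g 79.3 j [-0.31  0.59  0.79  2.14 -0.67  0.68  0.1 ]
bar n 6473 x 0.0188 0.1161 width 0.0201 slope deg -0.22 y at .1 0.0007 topz world [0.0463 0.052  0.0531] tool z 0.1573
  ztilt deg -3.48
rod n 1264 x 0.0981 0.1161 width 0.0121 slope deg -0.02 y at .1 0.0006 topz world [0.0441 0.0476 0.0494] tool z 0.1617
  ztilt deg 3.71
```

View pics/w4.png

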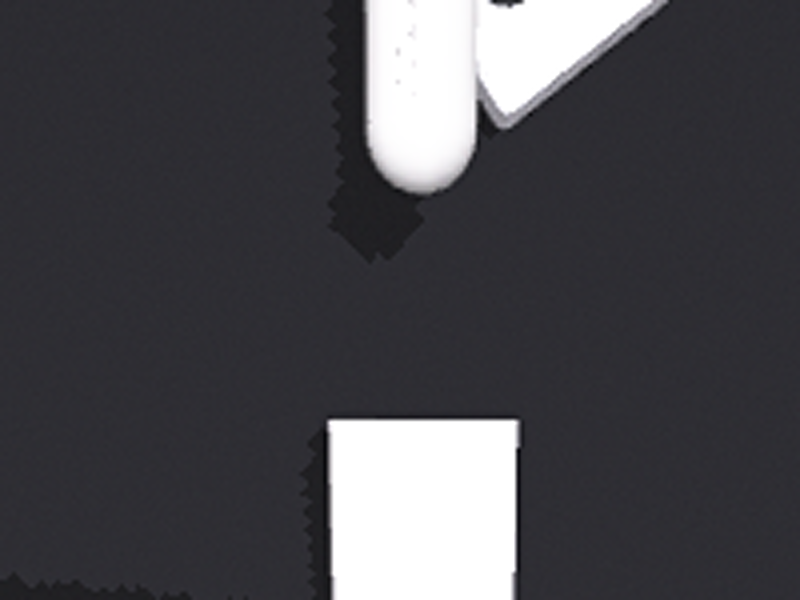

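Bar centre (423,420) and rod centre (422,190) line up within half a millimetre. Gap to the tip is 24 mm, full travel about 76 mm. Sliding on.

send_rows:
  increments:
    - [[0,0.015,0,0,0,0,0],[0,0.022,0,0,0,0,0],[0,0.027,0,0,0,0,0],[0,0.032,0,0,0,0,0],[0,0.037,0,0,0,0,0],[0,0.037,0,0,0,0,0]]

```text
clock: 8.85
ee_pos: [0.5005, -0.1869, 0.2092]
eef_rot: [3.141, -0.0, 0.741]
ft_force: [0.4, -0.1, -2.5]
width: 0.0181
gripper_force: 79.3
```

```bash
python3 -c "
from h import *
st()"
```

```text
8.85 p [ 0.5005 -0.1869  0.2092] rpy [179.99  -0.    42.43] F [ 0.4 -0.1 -2.5] M [ 0.05 -0.03 -0.02] w 0.0181 g 79.3 j [-0.37  0.61  0.78  2.1  -0.68  0.7   0.04]
```

No contact and 13 mm on. Continuing.

send_rows:
  increments:
    - [[0,0.008,0,0,0,0,0],[0,0.016,0,0,0,0,0],[0,0.024,0,0,0,0,0],[0,0.03,0,0,0,0,0],[0,0.034,0,0,0,0,0],[0,0.034,0,0,0,0,0]]

```text
clock: 9.45
ee_pos: [0.5256, -0.164, 0.2092]
eef_rot: [3.142, 0.0, 0.741]
ft_force: [-1.1, -0.4, -2.1]
width: 0.0183
gripper_force: 79.3
```

```bash
python3 -c "
from h import *
st()"
```

```text
9.45 p [ 0.5256 -0.164   0.2092] rpy [179.99   0.    42.44] F [-1.1 -0.4 -2.1] M [ 0.   -0.04  0.  ] w 0.0183 g 79.3 j [-0.41  0.63  0.78  2.07 -0.68  0.72 -0.01]
```

send_rows:
  increments:
    - [[0,0.002,0,0,0,0,0],[0,0.003,0,0,0,0,0],[0,0.004,0,0,0,0,0]]

```text
clock: 9.75
ee_pos: [0.5281, -0.1619, 0.2093]
eef_rot: [3.142, 0.0, 0.739]
ft_force: [0.2, 0.8, -1.8]
width: 0.0178
gripper_force: 79.3
```

```bash
python3 - <<'E'
from h import *
st(); im,d=grab('wrist'); cv2.imwrite('pics/w5.png',cv2.resize(im[:150,150:350],(800,600),interpolation=cv2.INTER_CUBIC))
E
```

```text
9.75 p [ 0.5281 -0.1619  0.2093] rpy [180.     0.    42.37] F [ 0.2  0.8 -1.8] M [ 0.04 -0.02 -0.03] w 0.0178 g 79.3 j [-0.41  0.63  0.78  2.06 -0.68  0.72 -0.02]
```

View pics/w5.png

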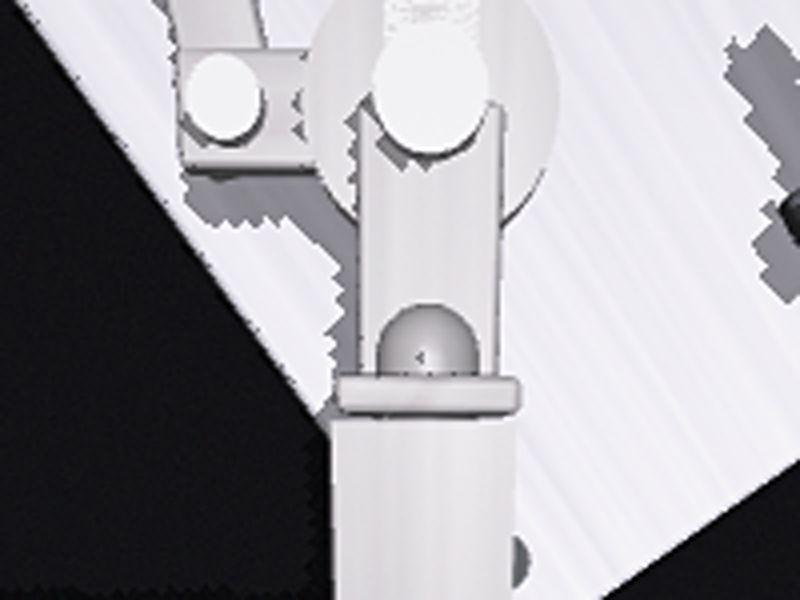

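The mouth (row 420) sits about 1 mm short of the collar (row 412), well centred. Creeping to butt.

send_rows:
  increments:
    - [[0,0.0005,0,0,0,0,0],[0,0.001,0,0,0,0,0],[0,0.0015,0,0,0,0,0]]

```text
clock: 10.1
ee_pos: [0.5287, -0.1612, 0.2092]
eef_rot: [-3.141, 0.001, 0.739]
ft_force: [-5.3, -4.8, -0.1]
width: 0.0175
gripper_force: 79.5
```

```bash
python3 -c "
from h import *
st()"
```

```text
10.1 p [ 0.5287 -0.1612  0.2092] rpy [-1.7999e+02  5.0000e-02  4.2350e+01] F [-5.3 -4.8 -0.1] M [-0.99  1.09  0.02] w 0.0175 g 79.5 j [-0.42  0.64  0.78  2.06 -0.68  0.72 -0.02]
```

Butted home with about 7 N. Now I'll compute arc rows about the pivot.

```bash
cat >> h.py <<'E'
PIV=np.array([.6077,-.0900]); 
def arc(ths,r=.1066):
    M=T(); s=M[:2,:2]*1; ps0=np.degrees(telemetry.observe()['eef_rot'][2])
    for t in ths:
        ps=np.radians(ps0-t); p=np.array([*(PIV-r*np.array([np.cos(ps),np.sin(ps)])),M[2,3]])
        d=M[:3,:3].T@(p-M[:3,3]); print([0,*d.round(4)[:2],0,0,0,t])
def tq():
    s=telemetry.observe(); F=np.array(s['ft_force']); p=np.array(s['ee_pos']); Mz=s['moment'][2]; d=p[:2]-PIV
    ps=s['eef_rot'][2]; t=d[0]*F[1]-d[1]*F[0]; lat=F[:2]@[np.sin(ps),-np.cos(ps)]; ax=F[:2]@[np.cos(ps),np.sin(ps)]
    print('lat',lat.round(2),'axial',ax.round(2),'Mz',round(float(Mz),2),'torque/0.117 N (M about TCP)',((t+Mz)/.117).round(2), 'r',np.linalg.norm(d).round(4),'bearing',np.degrees(np.arctan2(-d[1],-d[0])).round(2))
E
python3 -c "
from h import *
st();tq();arc([3,6,9,12,15,18,21,24,27,30])
P,im=cloud('top')
"
```

```text
10.1 p [ 0.5287 -0.1612  0.2092] rpy [-1.7999e+02  5.0000e-02  4.2350e+01] F [-5.3 -4.8 -0.1] M [-0.99  1.09  0.02] w 0.0175 g 79.5 j [-0.42  0.64  0.78  2.06 -0.68  0.72 -0.02]
lat 0.03 axial -7.14 Mz 0.02 torque/0.117 N (M about TCP) 0.21 r 0.1064 bearing 42.03
[0, np.float64(-0.0001), np.float64(-0.005), 0, 0, 0, 3]
[0, np.float64(0.0003), np.float64(-0.0106), 0, 0, 0, 6]
[0, np.float64(0.0011), np.float64(-0.0161), 0, 0, 0, 9]
[0, np.float64(0.0021), np.float64(-0.0216), 0, 0, 0, 12]
[0, np.float64(0.0034), np.float64(-0.027), 0, 0, 0, 15]
[0, np.float64(0.005), np.float64(-0.0324), 0, 0, 0, 18]
[0, np.float64(0.0068), np.float64(-0.0376), 0, 0, 0, 21]
[0, np.float64(0.009), np.float64(-0.0428), 0, 0, 0, 24]
[0, np.float64(0.0114), np.float64(-0.0478), 0, 0, 0, 27]
[0, np.float64(0.014), np.float64(-0.0527), 0, 0, 0, 30]
```

send_rows:
  increments:
    - [[0,-0.0011,-0.005,0,0,0,3],[0,-0.0007,-0.0106,0,0,0,6],[0,0.0001,-0.0161,0,0,0,9],[0,0.0011,-0.0216,0,0,0,12],[0,0.0024,-0.027,0,0,0,15],[0,0.004,-0.0324,0,0,0,18],[0,0.0058,-0.0376,0,0,0,21],[0,0.008,-0.0428,0,0,0,24],[0,0.0104,-0.0478,0,0,0,27],[0,0.013,-0.0527,0,0,0,30]]

```text
clock: 11.1
ee_pos: [0.5033, -0.114, 0.2095]
eef_rot: [3.139, -0.001, 0.213]
ft_force: [0.7, -9.0, -2.3]
width: 0.0181
gripper_force: 79.4
```

```bash
python3 -c "
from h import *
st();tq();arc([2,4,6,8,10,12,14,16,18,20])
grab('top')
P,im=cloud('top'); x,y,z=P[...,0],P[...,1],P[...,2]
m=((z>.005)&(z<.014)&(x>.5)&(x<.75)&(y<.02)&(y>-.2)&(im.min(2)>120)).astype(np.uint8)
e=cv2.HoughLinesP(cv2.Canny(im,80,200)[90:180,255:335],1,np.pi/720,20,minLineLength=22,maxLineGap=3)
f=np.load('top.npz')
for l in e[:,0]:
    a=px('top',l[0]+255,l[1]+90,.01);b=px('top',l[2]+255,l[3]+90,.01); d=b-a
    print(a[:2].round(3),b[:2].round(3),(np.degrees(np.arctan2(d[1],d[0]))%90).round(1))
"
```

```text
11.1 p [ 0.5033 -0.114   0.2095] rpy [ 1.7986e+02 -4.0000e-02  1.2190e+01] F [ 0.7 -9.  -2.3] M [-1.94 -0.06 -0.15] w 0.0181 g 79.4 j [-0.61  0.66  0.93  2.15 -0.81  0.74 -0.49]
lat 8.99 axial -1.19 Mz -0.15 torque/0.117 N (M about TCP) 6.98 r 0.1072 bearing 12.95
[0, np.float64(0.0006), np.float64(-0.0051), 0, 0, 0, 2]
[0, np.float64(0.0008), np.float64(-0.0088), 0, 0, 0, 4]
[0, np.float64(0.0011), np.float64(-0.0126), 0, 0, 0, 6]
[0, np.float64(0.0016), np.float64(-0.0162), 0, 0, 0, 8]
[0, np.float64(0.0022), np.float64(-0.0199), 0, 0, 0, 10]
[0, np.float64(0.0029), np.float64(-0.0236), 0, 0, 0, 12]
[0, np.float64(0.0037), np.float64(-0.0272), 0, 0, 0, 14]
[0, np.float64(0.0047), np.float64(-0.0308), 0, 0, 0, 16]
[0, np.float64(0.0058), np.float64(-0.0344), 0, 0, 0, 18]
[0, np.float64(0.007), np.float64(-0.0379), 0, 0, 0, 20]
[ 0.695 -0.012] [ 0.661 -0.164] 77.2
[ 0.531 -0.026] [ 0.635 -0.139] 42.4
[ 0.64  -0.128] [ 0.661 -0.19 ] 18.8
[ 0.624 -0.016] [ 0.591 -0.095] 67.6
[0.592 0.006] [ 0.577 -0.075] 79.3
[ 0.685 -0.068] [ 0.664 -0.164] 77.5
```

Jig yaw is about −13°, so the dead point comes at bar yaw about −13°. Torque is as expected, so I'll continue 20° more.

send_rows:
  increments:
    - [[0,0.0004,-0.0042,0,0,0,2],[0,0.0006,-0.008,0,0,0,4],[0,0.001,-0.012,0,0,0,6],[0,0.0015,-0.0158,0,0,0,8],[0,0.0021,-0.0195,0,0,0,10],[0,0.0028,-0.0232,0,0,0,12],[0,0.0036,-0.0268,0,0,0,14],[0,0.0046,-0.0304,0,0,0,16],[0,0.0057,-0.034,0,0,0,18],[0,0.0069,-0.0375,0,0,0,20]]

```text
clock: 12.15
ee_pos: [0.5016, -0.0757, 0.2093]
eef_rot: [3.14, -0.0, -0.136]
ft_force: [-3.2, -5.9, -0.5]
width: 0.0179
gripper_force: 79.7
```

```bash
python3 -c "
from h import *
st();tq();arc([1,2,3,4,5,6,7,8,9,10])"
```

```text
12.15 p [ 0.5016 -0.0757  0.2093] rpy [ 1.7992e+02 -1.0000e-02 -7.7700e+00] F [-3.2 -5.9 -0.5] M [-1.4   0.64 -0.22] w 0.0179 g 79.7 j [-0.74  0.71  1.02  2.17 -0.9   0.78 -0.83]
lat 6.24 axial -2.36 Mz -0.22 torque/0.117 N (M about TCP) 3.81 r 0.107 bearing -7.67
[0, np.float64(0.0005), np.float64(-0.0021), 0, 0, 0, 1]
[0, np.float64(0.0005), np.float64(-0.0039), 0, 0, 0, 2]
[0, np.float64(0.0006), np.float64(-0.0058), 0, 0, 0, 3]
[0, np.float64(0.0007), np.float64(-0.0076), 0, 0, 0, 4]
[0, np.float64(0.0008), np.float64(-0.0095), 0, 0, 0, 5]
[0, np.float64(0.001), np.float64(-0.0113), 0, 0, 0, 6]
[0, np.float64(0.0012), np.float64(-0.0132), 0, 0, 0, 7]
[0, np.float64(0.0015), np.float64(-0.015), 0, 0, 0, 8]
[0, np.float64(0.0017), np.float64(-0.0169), 0, 0, 0, 9]
[0, np.float64(0.0021), np.float64(-0.0187), 0, 0, 0, 10]
```

send_rows:
  increments:
    - [[0,0.0,-0.0019,0,0,0,1],[0,0.0001,-0.0037,0,0,0,2],[0,0.0002,-0.0056,0,0,0,3],[0,0.0003,-0.0074,0,0,0,4],[0,0.0004,-0.0093,0,0,0,5],[0,0.0006,-0.0111,0,0,0,6],[0,0.0008,-0.013,0,0,0,7],[0,0.0011,-0.0148,0,0,0,8],[0,0.0013,-0.0167,0,0,0,9]]

```text
clock: 13.05
ee_pos: [0.5058, -0.0582, 0.2093]
eef_rot: [-3.141, -0.0, -0.291]
ft_force: [-1.9, 1.9, -1.4]
width: 0.0178
gripper_force: 79.5
```

```bash
python3 -c "
from h import *
st();tq();arc([1,2,3,4,5])"
```

```text
13.05 p [ 0.5058 -0.0582  0.2093] rpy [-1.7998e+02 -1.0000e-02 -1.6670e+01] F [-1.9  1.9 -1.4] M [0.42 0.42 0.08] w 0.0178 g 79.5 j [-0.79  0.73  1.05  2.16 -0.93  0.8  -0.99]
lat -1.29 axial -2.41 Mz 0.08 torque/0.117 N (M about TCP) -0.45 r 0.1068 bearing -17.32
[0, np.float64(0.0002), np.float64(-0.0006), 0, 0, 0, 1]
[0, np.float64(0.0002), np.float64(-0.0025), 0, 0, 0, 2]
[0, np.float64(0.0003), np.float64(-0.0044), 0, 0, 0, 3]
[0, np.float64(0.0004), np.float64(-0.0062), 0, 0, 0, 4]
[0, np.float64(0.0006), np.float64(-0.0081), 0, 0, 0, 5]
```

Torque has reversed, so it's past the dead point. Now small steps, feeling for the stop.

send_rows:
  increments:
    - [[0,0,-0.0009,0,0,0,0.5],[0,0,-0.0019,0,0,0,1],[0,0,-0.0019,0,0,0,1]]

```text
clock: 13.35
ee_pos: [0.5062, -0.0564, 0.2092]
eef_rot: [-3.141, -0.0, -0.307]
ft_force: [2.2, 3.1, -1.5]
width: 0.018
gripper_force: 79.5
```

```bash
python3 -c "
from h import *
st();tq()"
```

```text
13.35 p [ 0.5062 -0.0564  0.2092] rpy [-179.98   -0.    -17.6 ] F [ 2.2  3.1 -1.5] M [ 0.84 -0.36  0.12] w 0.018 g 79.5 j [-0.79  0.73  1.05  2.16 -0.93  0.81 -1.01]
lat -3.65 axial 1.14 Mz 0.12 torque/0.117 N (M about TCP) -2.33 r 0.1069 bearing -18.33
```

send_rows:
  increments:
    - [[0,0,-0.0009,0,0,0,0.5],[0,0.0001,-0.0019,0,0,0,1],[0,0.0001,-0.0028,0,0,0,1.5],[0,0.0001,-0.0028,0,0,0,1.5]]

```text
clock: 13.75
ee_pos: [0.5069, -0.0542, 0.2092]
eef_rot: [3.141, -0.0, -0.334]
ft_force: [0.5, 0.7, -2.4]
width: 0.0181
gripper_force: 79.5
```

```bash
python3 -c "
from h import *
st();tq()"
```

```text
13.75 p [ 0.5069 -0.0542  0.2092] rpy [179.98  -0.   -19.15] F [ 0.5  0.7 -2.4] M [ 0.03 -0.11  0.03] w 0.0181 g 79.5 j [-0.8   0.74  1.05  2.16 -0.94  0.81 -1.04]
lat -0.82 axial 0.24 Mz 0.03 torque/0.117 N (M about TCP) -0.51 r 0.107 bearing -19.55
```

send_rows:
  increments:
    - [[0,0,-0.0009,0,0,0,0.5],[0,0,-0.0018,0,0,0,1],[0,0,-0.0018,0,0,0,1]]

```text
clock: 14.05
ee_pos: [0.5076, -0.0523, 0.2092]
eef_rot: [3.141, 0.0, -0.351]
ft_force: [0.5, -1.0, -2.3]
width: 0.0179
gripper_force: 79.5
```

```bash
python3 -c "
from h import *
st();tq()"
```

```text
14.05 p [ 0.5076 -0.0523  0.2092] rpy [179.99   0.   -20.14] F [ 0.5 -1.  -2.3] M [ 0.04  0.01 -0.  ] w 0.0179 g 79.5 j [-0.81  0.74  1.06  2.16 -0.94  0.81 -1.05]
lat 0.76 axial 0.82 Mz -0.0 torque/0.117 N (M about TCP) 0.64 r 0.107 bearing -20.61
```

send_rows:
  increments:
    - [[0,0,-0.0009,0,0,0,0.5],[0,0,-0.0014,0,0,0,0.75],[0,0,-0.0014,0,0,0,0.75]]

```text
clock: 14.35
ee_pos: [0.5081, -0.051, 0.2092]
eef_rot: [3.142, 0.0, -0.364]
ft_force: [0.5, -0.4, -2.1]
width: 0.0178
gripper_force: 79.5
```

```bash
python3 -c "
from h import *
st();tq()"
```

```text
14.35 p [ 0.5081 -0.051   0.2092] rpy [180.     0.   -20.87] F [ 0.5 -0.4 -2.1] M [ 0.01 -0.04 -0.02] w 0.0178 g 79.5 j [-0.81  0.74  1.06  2.16 -0.94  0.82 -1.07]
lat 0.24 axial 0.59 Mz -0.02 torque/0.117 N (M about TCP) 0.04 r 0.107 bearing -21.37
```

send_rows:
  increments:
    - [[0,0,-0.0009,0,0,0,0.5],[0,0,-0.0018,0,0,0,1],[0,0,-0.0018,0,0,0,1]]

```text
clock: 14.65
ee_pos: [0.5087, -0.0495, 0.2092]
eef_rot: [3.141, -0.0, -0.382]
ft_force: [-0.2, -2.4, -2.1]
width: 0.0176
gripper_force: 79.5
```

```bash
python3 -c "
from h import *
st();tq()"
```

```text
14.65 p [ 0.5087 -0.0495  0.2092] rpy [ 1.7998e+02 -1.0000e-02 -2.1900e+01] F [-0.2 -2.4 -2.1] M [-0.37  0.05 -0.04] w 0.0176 g 79.5 j [-0.81  0.74  1.06  2.16 -0.94  0.82 -1.09]
lat 2.27 axial 0.68 Mz -0.04 torque/0.117 N (M about TCP) 1.7 r 0.107 bearing -22.24
```

send_rows:
  increments:
    - [[0,0,-0.0005,0,0,0,0.25],[0,0,-0.0009,0,0,0,0.5],[0,0,-0.0009,0,0,0,0.5]]

```text
clock: 14.95
ee_pos: [0.509, -0.0488, 0.2092]
eef_rot: [3.141, -0.0, -0.391]
ft_force: [-0.4, -5.9, -2.7]
width: 0.0178
gripper_force: 79.5
```

```bash
python3 -c "
from h import *
st();tq()"
```

```text
14.95 p [ 0.509  -0.0488  0.2092] rpy [ 1.7997e+02 -1.0000e-02 -2.2390e+01] F [-0.4 -5.9 -2.7] M [-1.04  0.16 -0.14] w 0.0178 g 79.5 j [-0.81  0.75  1.06  2.16 -0.95  0.82 -1.1 ]
lat 5.58 axial 1.87 Mz -0.14 torque/0.117 N (M about TCP) 3.87 r 0.107 bearing -22.64
```

send_rows:
  increments:
    - [[0,0,-0.0003,0,0,0,0.7],[0,0,-0.0006,0,0,0,1.4],[0,0,-0.0009,0,0,0,1.4],[0,0,-0.0009,0,0,0,1.4]]

```text
clock: 15.35
ee_pos: [0.5094, -0.0479, 0.2093]
eef_rot: [3.141, -0.0, -0.415]
ft_force: [0.5, -5.4, -2.3]
width: 0.0183
gripper_force: 79.5
```

```bash
python3 -c "
from h import *
st();tq()"
```

```text
15.35 p [ 0.5094 -0.0479  0.2093] rpy [ 1.7998e+02 -2.0000e-02 -2.3800e+01] F [ 0.5 -5.4 -2.3] M [-1.35 -0.05 -0.18] w 0.0183 g 79.5 j [-0.82  0.75  1.07  2.16 -0.95  0.82 -1.12]
lat 4.7 axial 2.67 Mz -0.18 torque/0.117 N (M about TCP) 2.81 r 0.1069 bearing -23.16
```

send_rows:
  increments:
    - [[0,0,-0.0005,0,0,0,0.3],[0,0,-0.001,0,0,0,0.6],[0,0,-0.001,0,0,0,0.6]]

```text
clock: 15.65
ee_pos: [0.5097, -0.0472, 0.2093]
eef_rot: [3.141, -0.0, -0.426]
ft_force: [0.5, -8.2, -3.2]
width: 0.0183
gripper_force: 79.4
```

```bash
python3 -c "
from h import *
st();tq()"
```

```text
15.65 p [ 0.5097 -0.0472  0.2093] rpy [ 1.7996e+02 -2.0000e-02 -2.4410e+01] F [ 0.5 -8.2 -3.2] M [-1.64  0.03 -0.1 ] w 0.0183 g 79.4 j [-0.82  0.75  1.07  2.16 -0.95  0.82 -1.13]
lat 7.22 axial 3.84 Mz -0.1 torque/0.117 N (M about TCP) 5.8 r 0.1069 bearing -23.6
```

send_rows:
  increments:
    - [[0,0.0002,-0.0005,0,0,0,0.4],[0,0.0003,-0.001,0,0,0,0.8],[0,0.0003,-0.001,0,0,0,0.8]]

```text
clock: 15.95
ee_pos: [0.5101, -0.0465, 0.2092]
eef_rot: [3.141, 0.0, -0.44]
ft_force: [-1.5, -7.8, -1.7]
width: 0.018
gripper_force: 79.6
```

```bash
python3 -c "
from h import *
st();tq()"
```

```text
15.95 p [ 0.5101 -0.0465  0.2092] rpy [179.94   0.   -25.21] F [-1.5 -7.8 -1.7] M [-1.75  0.4   0.08] w 0.018 g 79.6 j [-0.82  0.75  1.07  2.16 -0.95  0.82 -1.15]
lat 7.71 axial 1.94 Mz 0.08 torque/0.117 N (M about TCP) 7.72 r 0.1068 bearing -24.04
```

send_rows:
  increments:
    - [[0,0.0002,-0.0005,0,0,0,0.1],[0,0.0002,-0.001,0,0,0,0.2],[0,0.0002,-0.0013,0,0,0,0.3],[0,0.0002,-0.0013,0,0,0,0.3]]

```text
clock: 16.35
ee_pos: [0.5105, -0.0458, 0.2091]
eef_rot: [3.14, 0.0, -0.446]
ft_force: [-4.9, -11.0, -1.4]
width: 0.0182
gripper_force: 79.7
```

```bash
python3 -c "
from h import *
st();tq()"
```

```text
16.35 p [ 0.5105 -0.0458  0.2091] rpy [ 1.799e+02  1.000e-02 -2.553e+01] F [ -4.9 -11.   -1.4] M [-2.37  0.91  0.02] w 0.0182 g 79.7 j [-0.82  0.75  1.07  2.16 -0.95  0.83 -1.15]
lat 12.05 axial 0.28 Mz 0.02 torque/0.117 N (M about TCP) 11.14 r 0.1067 bearing -24.46
```

send_rows:
  increments:
    - [[0,0.0001,-0.0004,0,0,0,0.1],[0,0.0001,-0.0008,0,0,0,0.2],[0,0.0001,-0.0012,0,0,0,0.2],[0,0.0001,-0.0012,0,0,0,0.2]]

```text
clock: 16.75
ee_pos: [0.5108, -0.0452, 0.2091]
eef_rot: [3.139, 0.0, -0.45]
ft_force: [-6.0, -13.6, -0.3]
width: 0.0179
gripper_force: 79.8
```

```bash
python3 -c "
from h import *
st();tq()"
```

```text
16.75 p [ 0.5108 -0.0452  0.2091] rpy [ 1.7985e+02  1.0000e-02 -2.5760e+01] F [ -6.  -13.6  -0.3] M [-2.96  1.26 -0.04] w 0.0179 g 79.8 j [-0.83  0.75  1.07  2.16 -0.95  0.83 -1.16]
lat 14.88 axial 0.53 Mz -0.04 torque/0.117 N (M about TCP) 13.27 r 0.1067 bearing -24.84
```

send_rows:
  increments:
    - [[0,0.0001,-0.0004,0,0,0,0.1],[0,0.0001,-0.0009,0,0,0,0.3],[0,0.0001,-0.0011,0,0,0,0.3],[0,0.0001,-0.0011,0,0,0,0.3],[0,0.0001,-0.0011,0,0,0,0.3]]

```text
clock: 17.25
ee_pos: [0.5112, -0.0446, 0.2091]
eef_rot: [3.138, 0.0, -0.455]
ft_force: [-8.0, -17.6, -0.4]
width: 0.0181
gripper_force: 79.8
```

```bash
python3 -c "
from h import *
st();tq()"
```

```text
17.25 p [ 0.5112 -0.0446  0.2091] rpy [ 1.7982e+02  2.0000e-02 -2.6080e+01] F [ -8.  -17.6  -0.4] M [-3.5   1.64 -0.01] w 0.0181 g 79.8 j [-0.83  0.76  1.07  2.16 -0.95  0.83 -1.17]
lat 19.3 axial 0.53 Mz -0.01 torque/0.117 N (M about TCP) 17.54 r 0.1067 bearing -25.19
```

Seated at about 17.5 N equivalent at the bar's middle. Now I'll relax the push.

send_rows:
  increments:
    - [[0,0,0.001,0,0,0,-0.5],[0,0,0.002,0,0,0,-1],[0,0,0.003,0,0,0,-1.5],[0,0,0.004,0,0,0,-1.5],[0,0,0.004,0,0,0,-1.5]]

```text
clock: 17.75
ee_pos: [0.5101, -0.047, 0.2091]
eef_rot: [3.141, 0.001, -0.428]
ft_force: [-4.3, -7.3, -1.3]
width: 0.0179
gripper_force: 79.8
```

```bash
python3 -c "
from h import *
st();tq(); im,d=grab('wrist'); cv2.imwrite('pics/w6.png',cv2.resize(im[:150,150:350],(800,600),interpolation=cv2.INTER_CUBIC))"
```

```text
17.75 p [ 0.5101 -0.047   0.2091] rpy [ 1.7996e+02  4.0000e-02 -2.4530e+01] F [-4.3 -7.3 -1.3] M [-1.61  0.84 -0.24] w 0.0179 g 79.8 j [-0.82  0.75  1.06  2.16 -0.95  0.82 -1.14]
lat 8.46 axial -0.86 Mz -0.24 torque/0.117 N (M about TCP) 5.69 r 0.1067 bearing -23.77
```

View pics/w6.png

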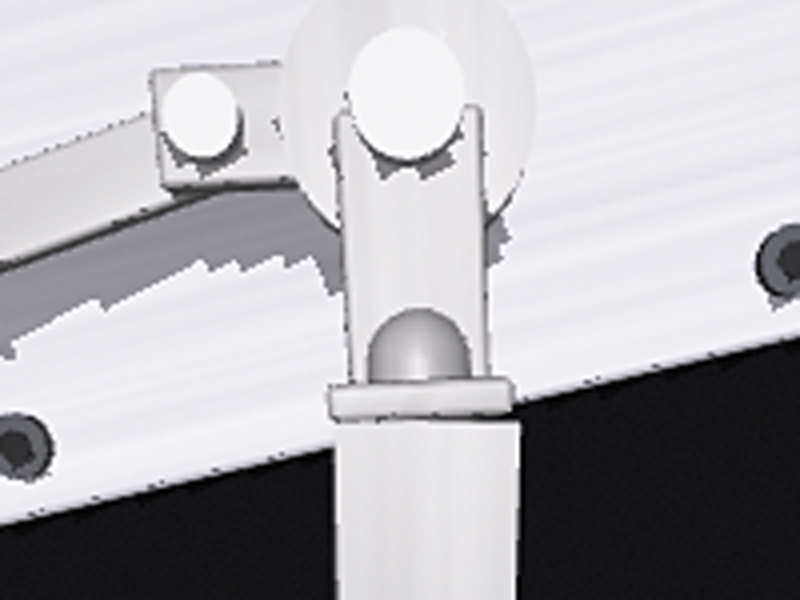

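The handle (washer (407,92) → collar (421,400)) is about 2.5° ccw of the bar, i.e. yaw about −22°, 9° past dead point. I'll align the bar to it for a free draw-off.

send_rows:
  increments:
    - [[0,0,0.001,0,0,0,-0.8],[0,0,0.002,0,0,0,-1.6],[0,0,0.0028,0,0,0,-2.4],[0,0,0.0028,0,0,0,-2.4]]

```text
clock: 18.2
ee_pos: [0.5092, -0.049, 0.2091]
eef_rot: [-3.141, 0.001, -0.385]
ft_force: [-3.4, -2.8, -1.7]
width: 0.0183
gripper_force: 79.7
```

```bash
python3 -c "
from h import *
st();tq(); im,d=grab('wrist'); cv2.imwrite('pics/w7.png',cv2.resize(im[:150,150:350],(800,600),interpolation=cv2.INTER_CUBIC))"
```

```text
18.2 p [ 0.5092 -0.049   0.2091] rpy [-1.7998e+02  4.0000e-02 -2.2040e+01] F [-3.4 -2.8 -1.7] M [-0.68  0.76 -0.18] w 0.0183 g 79.7 j [-0.81  0.74  1.05  2.16 -0.94  0.81 -1.1 ]
lat 3.86 axial -2.08 Mz -0.18 torque/0.117 N (M about TCP) 1.97 r 0.1067 bearing -22.6
```

View pics/w7.png

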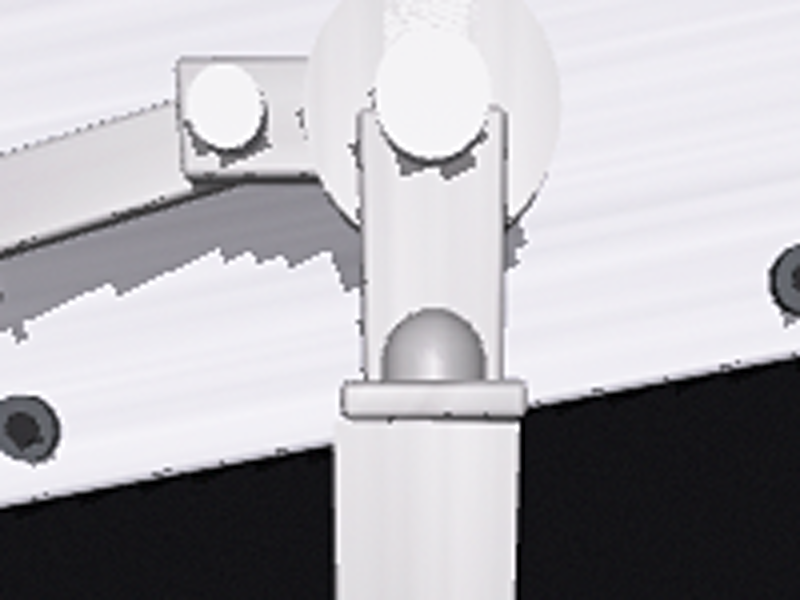

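Parallel now; bar centre 428 vs collar 434, about 0.7 mm left. I'll shift that and start drawing off.

send_rows:
  increments:
    - [[0,0,0.0008,0,0,0,0],[0,-0.002,0.001,0,0,0,0],[0,-0.005,0.001,0,0,0,0],[0,-0.01,0.001,0,0,0,0],[0,-0.01,0.001,0,0,0,0]]

```text
clock: 18.75
ee_pos: [0.4992, -0.0459, 0.2092]
eef_rot: [-3.141, 0.0, -0.385]
ft_force: [-0.4, -0.4, -2.7]
width: 0.0178
gripper_force: 79.7
```

```bash
python3 -c "
from h import *
st();tq()"
```

```text
18.75 p [ 0.4992 -0.0459  0.2092] rpy [-1.7999e+02  3.0000e-02 -2.2050e+01] F [-0.4 -0.4 -2.7] M [-0.08 -0.    0.02] w 0.0178 g 79.7 j [-0.82  0.73  1.06  2.18 -0.94  0.8  -1.1 ]
lat 0.56 axial -0.23 Mz 0.02 torque/0.117 N (M about TCP) 0.74 r 0.1171 bearing -22.12
```

Free of force. Drawing off the rest.

send_rows:
  increments:
    - [[0,-0.008,0,0,0,0,0],[0,-0.016,0,0,0,0,0],[0,-0.024,0,0,0,0,0],[0,-0.032,0,0,0,0,0],[0,-0.04,0,0,0,0,0],[0,-0.048,0,0,0,0,0],[0,-0.054,0,0,0,0,0],[0,-0.054,0,0,0,0,0]]

```text
clock: 19.55
ee_pos: [0.4491, -0.0256, 0.2092]
eef_rot: [-3.141, 0.001, -0.385]
ft_force: [0.3, -0.1, -3.0]
width: 0.0178
gripper_force: 79.7
```

```bash
python3 -c "
from h import *
st();tq(); im,d=grab('wrist'); align()
go([.4365,-.2925,.26],7.3)"
```

```text
19.55 p [ 0.4491 -0.0256  0.2092] rpy [-1.7999e+02  4.0000e-02 -2.2040e+01] F [ 0.3 -0.1 -3. ] M [-0.    0.01  0.03] w 0.0178 g 79.7 j [-0.92  0.67  1.09  2.29 -0.94  0.75 -1.1 ]
lat -0.02 axial 0.32 Mz 0.03 torque/0.117 N (M about TCP) 0.2 r 0.1712 bearing -22.09
bar n 7229 x 0.0199 0.117 width 0.02 slope deg 0.53 y at .1 0.0013 topz world [0.0459 0.0517 0.0529] tool z 0.1574
  ztilt deg -3.65
rod n 1903 x 0.0885 0.1165 width 0.0112 slope deg -0.74 y at .1 0.0015 topz world [0.0451 0.0479 0.0496] tool z 0.1613
  ztilt deg 1.26
rows: [ 0.088   0.2521 -0.0508] [-1.000e-02  0.000e+00 -2.934e+01]
```

The bar is off with a 14 mm gap. Lifting and returning it to its old place on the mat.

send_rows:
  increments:
    - [[0,0,0,-0.025,0,0,0],[0,0,0,-0.05,0,0,0],[0,0.01,0.05,-0.05,0,0,-6],[0,0.03,0.1,-0.05,0,0,-12],[0,0.05,0.145,-0.05,0,0,-18],[0,0.068,0.19,-0.05,0,0,-24],[0,0.08,0.23,-0.05,0,0,-29.3],[0,0.088,0.252,-0.05,0,0,-29.3],[0,0.088,0.252,-0.05,0,0,-29.3],[0,0.088,0.252,-0.05,0,0,-29.3]]

```text
clock: 20.6
ee_pos: [0.4361, -0.2941, 0.2592]
eef_rot: [3.141, 0.0, 0.123]
ft_force: [0.1, 0.4, -2.4]
width: 0.018
gripper_force: 79.8
```

```bash
python3 -c "
from h import *
st();go([.4365,-.2925,.184],7.3)"
```

```text
20.6 p [ 0.4361 -0.2941  0.2592] rpy [1.7998e+02 1.0000e-02 7.0500e+00] F [ 0.1  0.4 -2.4] M [ 0.03 -0.03 -0.01] w 0.018 g 79.8 j [-0.27  0.57  0.97  2.1  -0.66  0.81 -0.34]
rows: [ 0.0006 -0.0015  0.0752] [ 0.02  0.01 -0.25]
```

send_rows:
  increments:
    - [[0,0,-0.001,0.03,0,0,0],[0,0,-0.001,0.055,0,0,0],[0,0,-0.001,0.068,0,0,0],[0,0,-0.001,0.074,0,0,0],[0,0,-0.001,0.0765,0,0,0],[0,0,-0.001,0.0765,0,0,0]]

```text
clock: 21.2
ee_pos: [0.4368, -0.2915, 0.1832]
eef_rot: [3.141, -0.0, 0.127]
ft_force: [-0.4, 0.4, -2.3]
width: 0.0181
gripper_force: 79.7
```

send_rows:
  increments:
    - [[0,0,0,0.0005,0,0,0],[0,0,0,0.001,0,0,0],[0,0,0,0.001,0,0,0]]

```text
clock: 21.5
ee_pos: [0.4367, -0.2916, 0.1821]
eef_rot: [3.141, -0.001, 0.127]
ft_force: [0.7, 0.5, -2.0]
width: 0.018
gripper_force: 79.7
```

send_rows:
  increments:
    - [[0,0,0,0.0005,0,0,0],[0,0,0,0.001,0,0,0],[0,0,0,0.001,0,0,0]]

```text
clock: 21.8
ee_pos: [0.4366, -0.2917, 0.181]
eef_rot: [-3.141, -0.0, 0.126]
ft_force: [-1.2, 1.0, 7.0]
width: 0.0178
gripper_force: 80.8
```

On the mat. Easing the grip, opening, then rising straight up.

send_rows:
  increments:
    - [[0,0,0,0,0,0,0],[0,0,0,0,0,0,0],[0.3,0,0,0,0,0,0],[0.45,0,0,0,0,0,0],[0.55,0,0,0,0,0,0],[0.55,0,0,0,0,0,0],[0.55,0,0,0,0,0,0]]
  newtons: 20

```text
clock: 22.5
ee_pos: [0.4365, -0.2916, 0.1807]
eef_rot: [3.141, 0.0, 0.126]
ft_force: [1.0, 0.2, -0.3]
width: 0.0471
gripper_force: 0.0
```

send_rows:
  increments:
    - [[0.55,0,0,-0.01,0,0,0],[0.55,0,0,-0.03,0,0,0],[0.55,0,0,-0.07,0,0,0],[0.55,0,0,-0.11,0,0,0],[0.55,0,0,-0.15,0,0,0],[0.55,0,0,-0.18,0,0,0],[0.55,0,0,-0.18,0,0,0],[0.55,0,0,-0.18,0,0,0]]

```text
clock: 23.3
ee_pos: [0.4365, -0.2914, 0.3614]
eef_rot: [-3.141, -0.001, 0.127]
ft_force: [0.3, 0.5, -1.4]
width: 0.0471
gripper_force: 0.0
```

```bash
python3 - <<'E'
from h import *
st(); t,_=grab('top'); s,_=grab('scene'); w,_=grab('wrist')
def c(im,x,y,w): return cv2.resize(im[y:y+w*3//4,x:x+w],(400,300),interpolation=cv2.INTER_CUBIC)
cv2.imwrite('pics/end.png',np.vstack([np.hstack([c(t,210,105,120),c(t,325,180,100)]),np.hstack([c(s,170,180,130),c(w,0,0,512)])]))
P,im=cloud('wrist'); x,y,z=P[...,0],P[...,1],P[...,2]
m=(z>.016)&(z<.03)&(x>.3)&(x<.55)&(y<-.25)&(y>-.32)&(im.min(2)>150); print(rect(P,m),np.median(z[m]))
E
```

```text
23.3 p [ 0.4365 -0.2914  0.3614] rpy [-1.7999e+02 -8.0000e-02  7.2600e+00] F [ 0.3  0.5 -1.4] M [ 0.04 -0.03 -0.02] w 0.0471 g 0.0 j [-0.43  0.44  1.16  2.03 -0.49  0.99 -0.47]
(array([ 426.6, -293.9]), array([169.8,  20. ]), 7.2, 2609) 0.02393467467883187
```

View pics/end.png

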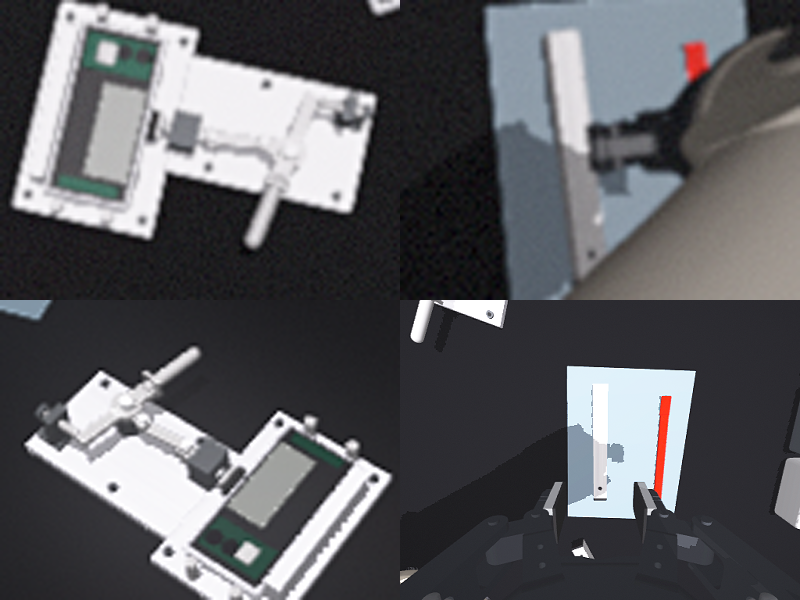

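The handle has swung over: its rod points at (255,235) in the top-left crop and its tail sits at the stop screw. The pad is against the phone and the bar lies flat at its old place on the mat. Handing in.

```bash
python3 -c "
from h import *
print(order.job_done())"
```

```text
the job is handed in; nothing more can be done
None
```

The phone is clamped: the handle is past its dead point and was pressed against the stop screw with about 17.5 N at the bar's middle. The bar is back flat on the mat where it started, and the job is handed in at about 23 s; no verdict came back.

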